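# Nest the bead cup, then find which way the canister cap unscrews and hold it off

### The job

The beads in the steel canister are to be scooped into a clean pair of bowls: first stand the aluminium bead cup upright inside the smoky quartz bowl, right down on its floor, and let go of it. Then take the brass cap off the canister: its short thread may be right-hand or left-hand and you cannot see which, so try turning it both ways by the knob until one way gives, turn it until it is free, and only then lift it. Finish while still holding the cap in the gripper, about 10 cm straight above the canister; the cup stays nested, and the imame, the reamer and the rest of the shelf are left alone.

Things in the scene. Friction and masses are not known exactly. Their poses are not given: they have to be found in the camera images.
- cup_mid (a point): centre, half-way up (36 mm above its underside), of the loose aluminium bead cup: an empty round tapered cup, 72 mm high, outer diameter 62 mm at the open rim and 48 mm at the foot, wall 3 mm, about 90 g, standing upright on the table; z up. It can be gripped across the rim from above.
- quartz_bowl: loose smoky quartz bowl (dark brown), same tapered round shape but wider: 50 mm high, outer diameter 94 mm at the rim, 66 mm at the foot, wall 4 mm, floor 5 mm thick (inner floor about 58 mm across), 300 g, standing on the table; origin at the centre of its underside, z up. The seated cup's rim is 77 mm above the table, 27 mm over the bowl's.
- canister: steel bead canister fixed to the table, round, outer diameter 64 mm, rim 60 mm above the table; origin at the centre of its underside, z up, x axis along world x.
- cap_grip (a point): point on the loose brass cap's axis, half-way up its knob, a plain round post of 28 mm diameter and 28 mm height on a flange of 62 mm diameter and 8 mm thickness that rests on the canister's rim. Flange top 14 mm below this point, knob top 14 mm above it. At the start it is 82 mm above the table. z up; x along the pearl bar on the knob and the pearl dash on the flange, at the start along world x.
- imame_mid (a point): bystander: small loose brass turned head piece standing upright, 60 mm high, 30 mm across; the point is 30 mm above its underside.
- reamer_mid (a point): bystander: loose steel bead reamer with a dark wooden handle, 150 mm long, 12 mm high, lying flat along its own x axis; the point is half-way up at the middle.
- bead_cup: the bead cup itself, origin at the centre of its underside
- cap: the cap, about 160 g, origin on its axis at the flange underside. A locking part hangs 26 mm into the canister. One turning sense (not visible, changes from run to run) hits a hard stop after about 6 degrees; the other turns almost freely, the cap is free to lift straight up from 55 to 74 degrees, and a hard stop ends the turn there. Turning does not raise it; locked, it lifts only 1.5 mm.

How it is judged:
On the way, in this order (a step that is already met when the one before it is completed fails the run):
1. the bead cup stands upright on the floor of the quartz bowl, released and at rest (horizontal distance between cup_mid and quartz_bowl below 0.01 m and z of cup_mid in the frame of quartz_bowl between 0.036 and 0.045 m and angle between cup_mid's own z axis and vertical below 0.12 rad and angle between quartz_bowl's own z axis and vertical below 0.1 rad and contact force between the fingers and bead_cup below 0.2 N and linear speed of bead_cup below 0.03 m/s), for 0.2 s.
2. the cap is turned at least 46 degrees on its thread, either way, while it still sits on the canister (angle between the x axis of cap_grip and the x axis of canister, either way round above 0.8 rad and z of cap_grip in the frame of canister below 0.086 m and angle between cap_grip's own z axis and vertical below 0.15 rad and horizontal distance between cap_grip and canister below 0.006 m).
At the end, for the whole second after the job is handed in: The cap is held still by the fingers, at least 60 mm higher than it sat and within 60 mm sideways of the canister's axis, touching nothing else; the cup stands upright (within 7 degrees) on the floor of the quartz bowl, within 10 mm of its centre (horizontal distance between cup_mid and quartz_bowl below 0.01 m and z of cup_mid in the frame of quartz_bowl between 0.036 and 0.045 m and angle between cup_mid's own z axis and vertical below 0.12 rad and angle between quartz_bowl's own z axis and vertical below 0.1 rad and z of cap_grip in the frame of canister above 0.142 m and horizontal distance between cap_grip and canister below 0.06 m and contact force between the fingers and cap above 1 N and contact force between cap and canister below 0.1 N and linear speed of cap below 0.03 m/s); the arm keeps its last pose, push and grip.
It fails at once if the imame or the reamer is shifted by more than 20 mm or knocked over (distance of any of imame_mid, reamer_mid from where it was at the start of the episode above 0.02 m or angle between imame_mid's own z axis and vertical above 0.5 rad).
It also fails if it takes over 51 s, if anything falls off the work surface, if the arm or the gripper's body presses on something with over 40 N, if the wrist force passes 120 N, or if a joint passes its speed limit or range.

### The arm

A 7-joint arm with a two-finger parallel gripper is mounted at the origin on the work surface. World frame = base frame: x ahead of the robot, y to its left, z up, the work surface at z = 0. Lengths are in m, angles in rad, forces in N, time in s.
With the tool pointing down it reaches from about 0.4 to 0.85 m from the base axis. Payload 10.4 kg.
Tool frame: the origin (TCP) lies on the mounting face of the last link; the fingertips stand r.tips_ahead ahead of it and the grasp point (between the pads) lies 164 mm ahead of it (r.tips_ahead is the distance from the TCP to the fingertips, in m); z points along the fingers, y is the line along which they close (so a half turn about z gives the same grasp; the last joint's range is limited). The gripper opens to 87 mm and grips with 3 to 60 N. Pads are 19 mm wide; open, the fingers measure 117 mm over their backs; the gripper's body (75 mm by 190 mm) begins 51 mm behind the grasp point.
Start: joints at [1.237, 0.332, -0.065, 1.46, 0.022, 1.35, -0.088], TCP at [0.191, -0.595, 0.405] pointing down, gripper open.
Joint ranges: [-2.6, 2.6], [-0.5, 2.12], [-1.47, 1.34], [0.16, 2.42], [-1.27, 4.41], [0.06, 2.06], [-2.6, 2.6]. Speed limits (rad/s): [2.22, 2.22, 2.79, 2.79, 3.14, 3.14, 3.14].

### API

Orientations are given as a unit quaternion [x, y, z, w].
In Python, from bench import telemetry, imaging, job, r gives the robot as it stands.
- The arm moves only by the tool move_arm, never from a script. Its argument "steps" is a list of rows, each an object of numbers: "dx", "dy", "dz": the shift along the tool's x, y, z in cm; "spin": the turn about the tool's z in rad. In form: [{"dx": .., "dy": .., "dz": .., "spin": ..}, ...]. A call has 1 to 12 rows; each row shifts and turns the commanded pose from where the row before left it, along the tool's axes as they then stand; what a row does not reach is not made up. A row lasts 1/10 s, in which the tool goes at most 50 mm and 8.59 degrees, less where a joint would pass 70% of its speed; a pose out of reach is approached as far as the arm can. A call with a gripper value outside its range is refused whole. "claw" is the finger opening in cm, from 0 to 8.7, set as the call begins (left out, the last holds). The fingers move at their own pace and stop on an object; "squeeze" is the grip in N (left out, the last holds). Time passes only in rows, so rows that do not move let the fingers close. It gives the time, the measured TCP pose, the force, the opening and the grip force at its end, in the units of the state.
- telemetry.read_state(): the state, without advancing time (a new reading comes with each control period).
- imaging.camera(name): name is "side" or "top"; returns a dict with "img" (480x640x3 uint8, red, green, blue), "camera_matrix" (3x3 intrinsics, pixels), "D" ([k1, k2, p1, p2, k3] as OpenCV has them; the pictures are not rectified), "R" (3x3) and "t" (3): a world point X has camera coordinates R X + t. Camera axes: x right, y down, z forward; pixel columns grow to the right and rows downward; lengths in m; the calibration is good to about 2 mm. A picture is of the moment at which its call begins. There is no depth.
- job.close_job(): hands the job in; it is judged then, once.
The state is a dict: "time": time; "joint_positions": joint angles; "joint_vel": joint speeds; "joint_torque": joint torques, N m; "ee_pos": TCP position; "eef_rot": TCP orientation; "ft_force": force on the tool from outside, world axes, zero at the start; "torque": the same for the moment, N m; "width": finger opening in m; "grip_force": force on a finger pad.
Only numpy, scipy, OpenCV 4.12 (cv2) and the standard library are available. Lean on these libraries where they do the work, as an engineer would, in place of code of your own. Each camera call takes 0.05 s, during which the arm holds its last target. There are 200 camera calls.

## Working session

There is one attempt and no reset: what is moved stays moved. The work goes in short steps, Python scripts to look and compute and a tool call to move; the robot and the scene stay as the last step left them, time stands still between calls to the robot, and variables do not carry over. Pictures are saved under pics/ and viewed, at most 10 in all, crops included, and the job is handed in when it is done.

Besides the shell and the picture viewer there is one more tool, called as name(argument=value, ...) on one line, values as JSON. move_arm: Moves the arm, as the interface text tells. Its arguments: {"type":"object","properties":{"steps":{"type":"array","items":{"type":"object","properties":{"dx":{"type":"number"},"dy":{"type":"number"},"dz":{"type":"number"},"spin":{"type":"number"}}}},"claw":{"type":"number"},"squeeze":{"type":"number"}},"required":["steps"]}

```bash
mkdir -p pics; ls; python3 - <<'E'
from bench import telemetry, imaging, job, r
import cv2,pickle,numpy as np
s=telemetry.read_state();print(s,r.tips_ahead)
for n in("top","side"):
    c=imaging.camera(n);pickle.dump(c,open(n+'0.pkl','wb'));cv2.imwrite(f'pics/{n}0.png',c['img'][...,::-1]);print(n,c['camera_matrix'],c['D'],-np.array(c['R']).T@c['t'])
E
```

```text
pics
{'time': 0.0, 'joint_positions': array([ 1.23740508,  0.33287577, -0.06472914,  1.46094046,  0.02159697,
        1.34993872, -0.08852181]), 'joint_vel': array([-5.76921089e-04,  1.02356747e-03, -2.18590747e-04,  4.21271543e-04,
        4.61991122e-09,  8.67557097e-04, -8.88810667e-04]), 'joint_torque': array([-3.14872148e-05, -6.23257756e+01,  2.46537843e-02, -3.89906895e+01,
       -6.13566348e-02,  3.94873763e-02,  8.36079153e-05]), 'ee_pos': array([ 0.19111184, -0.59492182,  0.40395182]), 'eef_rot': array([ 9.87948095e-01,  1.54783794e-01, -1.41720628e-04, -7.19522208e-04]), 'ft_force': array([0.30512441, 0.63660431, 0.19445661]), 'torque': array([-0.00508436, -0.04236276, -0.00516333]), 'grip_force': 0.0, 'width': 0.0868295545605988} 0.1822
top [[444.12991348   0.         317.49061077]
 [  0.         444.12991348 240.08477011]
 [  0.           0.           1.        ]] [-0.00173113  0.          0.          0.          0.        ] [0.55001601 0.02986893 0.7955667 ]
side [[471.95429873   0.         318.16090646]
 [  0.         471.95429873 241.14367902]
 [  0.           0.           1.        ]] [-0.01890313  0.          0.          0.          0.        ] [ 0.491614   -0.43338502  0.59223062]
```

View pics/top0.png

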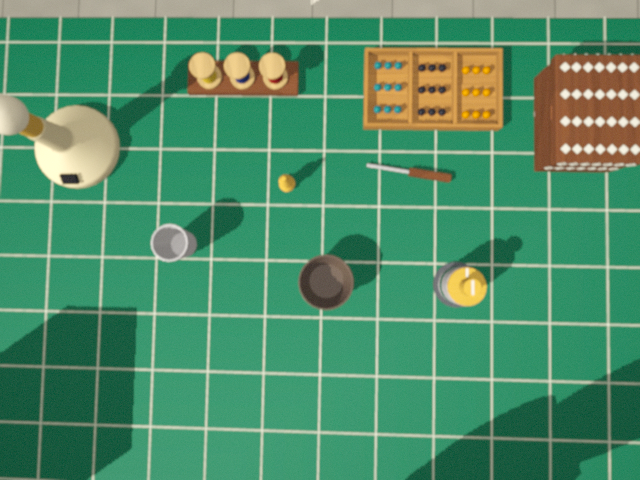

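View pics/side0.png

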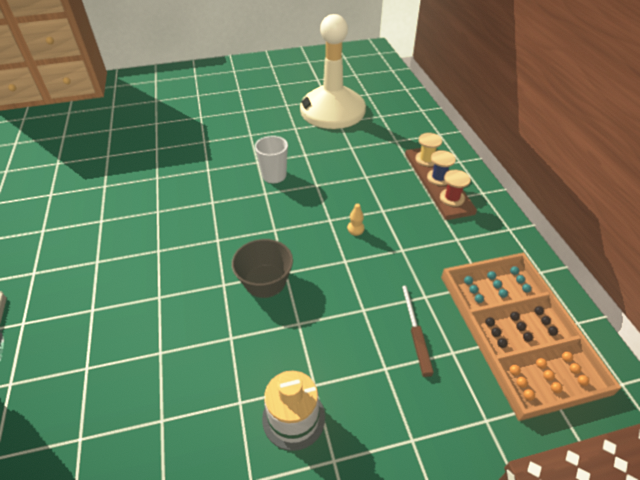

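The top view shows the cup rim at about (172,243), the bowl rim at (326,282), the cap flange at (467,287), the imame at (287,183) and the reamer from (370,165) to (450,177). The side view shows the cup at (272,150), the bowl at (263,262) and the cap at (291,398).

```bash
cat >h.py <<'E'
import cv2,numpy as np
from scipy.optimize import least_squares
def rays(c,uv,z):
    n=cv2.undistortPoints(np.array(uv,float).reshape(-1,1,2),np.array(c['camera_matrix']),np.array(c['D'])).reshape(-1,2)
    R=np.array(c['R']);d=np.c_[n,np.ones(len(n))]@R;C=-R.T@np.array(c['t'])
    return (C+d*((z-C[2])/d[:,2])[:,None])[:,:2]
def blob(c,lo,hi,seed,rad,hull=True):
    hsv=cv2.cvtColor(c['img'],cv2.COLOR_RGB2HSV);m=cv2.inRange(hsv,lo,hi)
    w=np.zeros_like(m);cv2.circle(w,seed,rad,255,-1);m=cv2.morphologyEx(m&w,cv2.MORPH_OPEN,np.ones((3,3)))
    k=max(cv2.findContours(m,cv2.RETR_EXTERNAL,cv2.CHAIN_APPROX_NONE)[0],key=cv2.contourArea)
    return k.reshape(-1,2),m
def circ(P,rad):
    f=lambda p:(np.hypot(*(P-p[:2]).T)-p[2])
    best=None
    for a in np.linspace(0,6.28,9):
        x0=np.r_[P.mean(0)+.012*np.r_[np.cos(a),np.sin(a)],rad]
        s=least_squares(f,x0,loss='cauchy',f_scale=.0008,bounds=(x0-[.1,.1,.003],x0+[.1,.1,.003]))
        if best is None or s.cost<best.cost:best=s
    return best.x,(abs(f(best.x))<.0015).mean()
E
python3 - <<'E'
import pickle;from h import *
T=pickle.load(open('top0.pkl','rb'));S=pickle.load(open('side0.pkl','rb'))
for n,c,q in(('top',T,dict(cup=(172,243),bowl=(326,282),cap=(467,287),im=(287,183))),('side',S,dict(cup=(272,145),bowl=(263,262),cap=(291,405),im=(356,222)))):
  hsv=cv2.cvtColor(c['img'],cv2.COLOR_RGB2HSV)
  for k,lo,hi,R,z,r in(('cup',(0,0,90),(179,60,255),40,.072,.031),('bowl',(0,15,15),(25,255,140),50,.05,.047),('cap',(15,90,120),(35,255,255),40,.068,.031),('im',(15,90,60),(35,255,255),25,.03,.015)):
    P,m=blob(c,lo,hi,q[k],R); x,i=circ(rays(c,P,z),r)
    print(n,k,x.round(4),round(i,2),'area',(m>0).sum(),cv2.boundingRect(P),'mid',rays(c,[P.mean(0)],z))
print('reamer',rays(T,[(370,165),(452,177)],.006))
E
```

```text
top cup [0.5736 0.2985 0.034 ] 0.17 area 1697 (135, 206, 74, 74) mid [[0.56732289 0.30265147]]
top bowl [0.5154 0.0411 0.0441] 1.0 area 2263 (299, 255, 54, 54) mid [[0.5154659  0.04086562]]
top cap [ 0.5141 -0.1869  0.0309] 0.83 area 1129 (447, 267, 40, 39) mid [[ 0.51666783 -0.18706184]]
top im [0.6844 0.1136 0.0145] 0.94 area 242 (278, 175, 18, 17) mid [[0.68469198 0.11375869]]
side cup [0.5753 0.2978 0.034 ] 0.19 area 1642 (248, 130, 40, 54) mid [[0.56534965 0.27118209]]
side bowl [0.5161 0.0395 0.0451] 0.46 area 1562 (240, 240, 52, 47) mid [[0.51583818 0.03004549]]
side cap [ 0.515  -0.1876  0.0312] 0.84 area 2049 (264, 371, 54, 52) mid [[ 0.51750683 -0.18831962]]
side im [0.6822 0.0936 0.0155] 0.29 area 374 (347, 204, 17, 32) mid [[0.68742264 0.11058278]]
reamer [[ 0.72287395 -0.03330728]
 [ 0.70323547 -0.17862059]]
```

```bash
python3 - <<'E'
import pickle;from h import *
T=pickle.load(open('top0.pkl','rb'));S=pickle.load(open('side0.pkl','rb'))
for n,c,q in(('top',T,(174,243)),('side',S,(272,160))):
    hsv=cv2.cvtColor(c['img'],cv2.COLOR_RGB2HSV)
    m=cv2.inRange(hsv,(0,0,90),(179,60,255)); w=np.zeros_like(m);cv2.circle(w,q,32,255,-1)
    m=cv2.morphologyEx(m&w,cv2.MORPH_CLOSE,np.ones((3,3)));m=cv2.morphologyEx(m,cv2.MORPH_OPEN,cv2.getStructuringElement(cv2.MORPH_ELLIPSE,(9,9)))
    P=max(cv2.findContours(m,0,1)[0],key=cv2.contourArea).reshape(-1,2)
    print(n,circ(rays(c,P,.072),.031),cv2.boundingRect(P))
E
```

```text
top (array([0.57543733, 0.30041892, 0.03192682]), np.float64(0.6015625)) (150, 223, 47, 39)
side (array([0.57523112, 0.29781395, 0.034     ]), np.float64(0.21014492753623187)) (252, 131, 36, 53)
```

move_arm(steps=[{"spin": 0.104}, {"spin": 0.104}, {"spin": 0.104}, {"dx": 3.4, "dy": -2.7}, {"dx": 3.4, "dy": -2.7}, {"dx": 3.4, "dy": -2.7}, {"dx": 3.4, "dy": -2.7}, {"dx": 3.4, "dy": -2.7}, {"dx": 3.4, "dy": -2.7}, {"dx": 3.4, "dy": -2.7}, {"dx": 3.4, "dy": -2.7}, {"dx": 3.4, "dy": -2.7}], claw=8.7, squeeze=15)

```text
$.steps[0]: bad value
```

move_arm(steps=[{"dx": 0, "dy": 0, "dz": 0, "spin": 0.104}, {"dx": 0, "dy": 0, "dz": 0, "spin": 0.104}, {"dx": 0, "dy": 0, "dz": 0, "spin": 0.104}, {"dx": 3.4, "dy": -2.7, "dz": 0, "spin": 0}, {"dx": 3.4, "dy": -2.7, "dz": 0, "spin": 0}, {"dx": 3.4, "dy": -2.7, "dz": 0, "spin": 0}, {"dx": 3.4, "dy": -2.7, "dz": 0, "spin": 0}, {"dx": 3.4, "dy": -2.7, "dz": 0, "spin": 0}, {"dx": 3.4, "dy": -2.7, "dz": 0, "spin": 0}, {"dx": 3.4, "dy": -2.7, "dz": 0, "spin": 0}, {"dx": 3.4, "dy": -2.7, "dz": 0, "spin": 0}, {"dx": 3.4, "dy": -2.7, "dz": 0, "spin": 0}], claw=8.7, squeeze=15)

```text
time: 1.3
ee_pos: [0.4985, -0.3511, 0.4045]
eef_rot: [1.0, -0.001, -0.0, -0.0]
ft_force: [0.2, -1.0, -0.5]
width: 0.0872
grip_force: 0.0
```

move_arm(steps=[{"dx": 0.6, "dy": -4.6, "dz": 0, "spin": 0}, {"dx": 0.6, "dy": -4.6, "dz": 0, "spin": 0}, {"dx": 0.6, "dy": -4.6, "dz": 0, "spin": 0}, {"dx": 0.6, "dy": -4.6, "dz": 0, "spin": 0}, {"dx": 0.6, "dy": -4.6, "dz": 0, "spin": 0}, {"dx": 0.6, "dy": -4.6, "dz": 0, "spin": 0}, {"dx": 0.6, "dy": -4.6, "dz": 0, "spin": 0}, {"dx": 0.6, "dy": -4.6, "dz": 0, "spin": 0}, {"dx": 0.6, "dy": -4.6, "dz": 0, "spin": 0}, {"dx": 0.6, "dy": -4.6, "dz": 0, "spin": 0}, {"dx": 0.6, "dy": -4.6, "dz": 0, "spin": 0}, {"dx": 0.6, "dy": -4.6, "dz": 0, "spin": 0}])

```text
time: 2.5
ee_pos: [0.5701, 0.2011, 0.4045]
eef_rot: [1.0, -0.001, -0.0, 0.0]
ft_force: [0.3, -0.3, 0.3]
width: 0.0869
grip_force: 0.0
```

move_arm(steps=[{"dx": 0.5, "dy": -3.3, "dz": 0, "spin": 0}, {"dx": 0, "dy": -3.3, "dz": 0, "spin": 0}, {"dx": 0, "dy": -3.3, "dz": 0, "spin": 0}, {"dx": 0, "dy": 0, "dz": 4, "spin": 0}, {"dx": 0, "dy": 0, "dz": 4, "spin": 0}, {"dx": 0, "dy": 0, "dz": 4, "spin": 0}, {"dx": 0, "dy": 0, "dz": 2, "spin": 0}, {"dx": 0, "dy": 0, "dz": 2, "spin": 0}, {"dx": 0, "dy": 0, "dz": 1.1, "spin": 0}, {"dx": 0, "dy": 0, "dz": 0, "spin": 0}])

```text
time: 3.5
ee_pos: [0.5748, 0.2981, 0.232]
eef_rot: [1.0, -0.001, -0.001, 0.001]
ft_force: [0.8, 0.4, 0.3]
width: 0.0871
grip_force: 0.0
```

move_arm(steps=[{"dx": 0, "dy": 0, "dz": 0, "spin": 0}, {"dx": 0, "dy": 0, "dz": 0, "spin": 0}, {"dx": 0, "dy": 0, "dz": 0, "spin": 0}, {"dx": 0, "dy": 0, "dz": 0, "spin": 0}, {"dx": 0, "dy": 0, "dz": 0, "spin": 0}, {"dx": 0, "dy": 0, "dz": 0, "spin": 0}], claw=5, squeeze=12)

```text
time: 4.1
ee_pos: [0.5754, 0.2989, 0.2344]
eef_rot: [1.0, -0.001, 0.001, -0.0]
ft_force: [-0.3, 1.3, 3.4]
width: 0.0616
grip_force: 12.0
```

move_arm(steps=[{"dx": 0, "dy": 0, "dz": -1, "spin": 0}, {"dx": 0, "dy": 0, "dz": -3, "spin": 0}, {"dx": 0, "dy": 0, "dz": -4, "spin": 0}, {"dx": -0.7, "dy": 3, "dz": 0, "spin": 0}, {"dx": -0.7, "dy": 3, "dz": 0, "spin": 0}, {"dx": -0.7, "dy": 3, "dz": 0, "spin": 0}, {"dx": -0.7, "dy": 3, "dz": 0, "spin": 0}, {"dx": -0.7, "dy": 3, "dz": 0, "spin": 0}, {"dx": -0.7, "dy": 3, "dz": 0, "spin": 0}, {"dx": -0.7, "dy": 3, "dz": 0, "spin": 0}, {"dx": -0.7, "dy": 3, "dz": 0, "spin": 0}])

```text
time: 5.2
ee_pos: [0.5183, 0.0572, 0.3141]
eef_rot: [1.0, -0.001, -0.0, 0.0]
ft_force: [0.1, -0.5, -1.8]
width: 0.0617
grip_force: 12.1
```

move_arm(steps=[{"dx": -0.4, "dy": 1.8, "dz": 0, "spin": 0}, {"dx": 0, "dy": 0, "dz": 0, "spin": 0}, {"dx": 0, "dy": 0, "dz": 0, "spin": 0}])

```text
time: 5.5
ee_pos: [0.5148, 0.0406, 0.3141]
eef_rot: [1.0, -0.001, 0.0, 0.0]
ft_force: [-0.2, -0.6, -1.6]
width: 0.0614
grip_force: 12.1
```

```bash
python3 - <<'E'
from bench import imaging,telemetry
from h import *
t=imaging.camera('top');s=imaging.camera('side')
cv2.imwrite('pics/a.png',np.hstack([t['img'][180:380,220:440],s['img'][130:330,160:380]])[...,::-1].repeat(1,0))
print(telemetry.read_state()['ee_pos'])
E
```

```text
[0.51495505 0.04162719 0.31396734]
```

View pics/a.png

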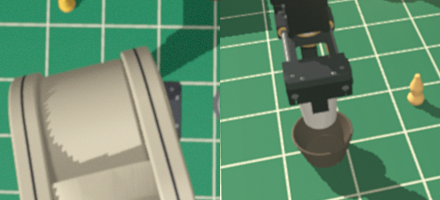

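The side crop shows the cup held upright over the bowl (cup at about (320,115), bowl rim at (322,130)), and the top view is hidden by the arm. I'll lower it next.

move_arm(steps=[{"dx": 0.1, "dy": 0, "dz": 2, "spin": 0}, {"dx": 0, "dy": 0, "dz": 2, "spin": 0}, {"dx": 0, "dy": 0, "dz": 1.5, "spin": 0}, {"dx": 0, "dy": 0, "dz": 1, "spin": 0}, {"dx": 0, "dy": 0, "dz": 0.5, "spin": 0}, {"dx": 0, "dy": 0, "dz": 0, "spin": 0}])

```text
time: 6.2
ee_pos: [0.5159, 0.0408, 0.2434]
eef_rot: [1.0, -0.0, -0.0, -0.0]
ft_force: [0.3, -0.3, -1.0]
width: 0.0616
grip_force: 12.1
```

move_arm(steps=[{"dx": 0, "dy": 0, "dz": 0.2, "spin": 0}, {"dx": 0, "dy": 0, "dz": 0.2, "spin": 0}, {"dx": 0, "dy": 0, "dz": 0.1, "spin": 0}, {"dx": 0, "dy": 0, "dz": 0, "spin": 0}])

```text
time: 6.6
ee_pos: [0.5163, 0.0406, 0.2393]
eef_rot: [1.0, -0.001, 0.001, 0.0]
ft_force: [0.4, 0.6, 3.0]
width: 0.0617
grip_force: 12.1
```

Contact came at z = 0.2393, where I expected 0.2394, so the cup is on the bowl floor. Releasing it.

move_arm(steps=[{"dx": 0, "dy": 0, "dz": 0, "spin": 0}, {"dx": 0, "dy": 0, "dz": 0, "spin": 0}, {"dx": 0, "dy": 0, "dz": 0, "spin": 0}, {"dx": 0, "dy": 0, "dz": 0, "spin": 0}, {"dx": 0, "dy": 0, "dz": -1, "spin": 0}, {"dx": 0, "dy": 0, "dz": -2, "spin": 0}, {"dx": 0, "dy": 0, "dz": -4, "spin": 0}, {"dx": 0, "dy": 0, "dz": -4, "spin": 0}], claw=8.7)

```text
time: 7.4
ee_pos: [0.5155, 0.0406, 0.3504]
eef_rot: [1.0, -0.0, -0.0, -0.0]
ft_force: [0.6, 0.1, -0.1]
width: 0.0868
grip_force: 0.0
```

move_arm(steps=[{"dx": 0, "dy": 4.5, "dz": 0, "spin": 0}, {"dx": 0, "dy": 4.5, "dz": 0, "spin": 0}, {"dx": 0, "dy": 4.5, "dz": 0, "spin": 0}, {"dx": 0, "dy": 4.5, "dz": 0, "spin": 0}, {"dx": 0, "dy": 4.5, "dz": 0, "spin": 0}, {"dx": 0, "dy": 0, "dz": 0, "spin": 0}])

```text
time: 8.0
ee_pos: [0.5144, -0.1914, 0.3492]
eef_rot: [1.0, -0.005, -0.0, 0.001]
ft_force: [-0.5, 0.2, 0.7]
width: 0.0868
grip_force: 0.0
```

```bash
python3 - <<'E'
from bench import imaging,telemetry
from h import *
t=imaging.camera('top');s=imaging.camera('side')
cv2.imwrite('pics/b.png',cv2.resize(np.hstack([t['img'][180:380,220:440],s['img'][130:330,160:380]])[...,::-1],(792,360)))
k=telemetry.read_state();print(k['ee_pos'],k['joint_positions'].round(2))
for n,c,q in(('top',t,(326,282)),('side',s,(263,262))):
    P,m=blob(c,(0,15,15),(25,255,140),q,50);print(n,circ(rays(c,P,.05),.047))
E
```

```text
[ 0.51545046 -0.18522458  0.34919904] [ 0.6   0.23 -0.38  1.73  0.09  1.21 -1.38]
top (array([0.51521202, 0.04129718, 0.044     ]), np.float64(1.0))
side (array([ 0.59788758, -0.01586364,  0.04400004]), np.float64(0.75))
```

View pics/b.png

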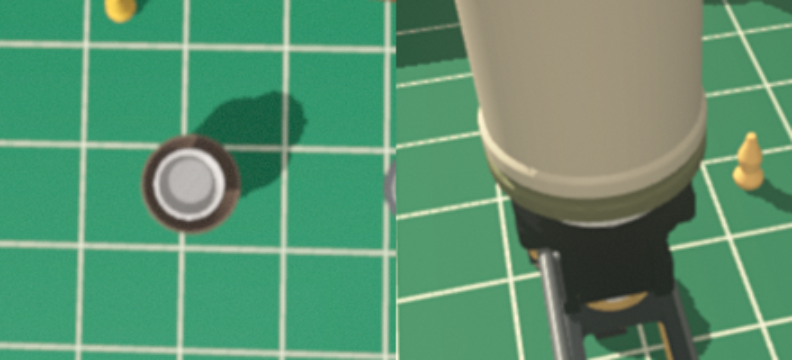

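The cup is nested and concentric in the bowl (rims centred at about (190,183) in the crop). Next is the cap. Pre-spinning by -1.2 centres joint 7, so I can turn either way.

move_arm(steps=[{"dx": -0.1, "dy": 0.2, "dz": 0, "spin": 0}, {"dx": 0, "dy": 0, "dz": 0, "spin": -0.14}, {"dx": 0, "dy": 0, "dz": 0, "spin": -0.14}, {"dx": 0, "dy": 0, "dz": 0, "spin": -0.14}, {"dx": 0, "dy": 0, "dz": 0, "spin": -0.14}, {"dx": 0, "dy": 0, "dz": 0, "spin": -0.14}, {"dx": 0, "dy": 0, "dz": 0, "spin": -0.14}, {"dx": 0, "dy": 0, "dz": 0, "spin": -0.14}, {"dx": 0, "dy": 0, "dz": 0, "spin": -0.14}, {"dx": 0, "dy": 0, "dz": 3, "spin": 0}, {"dx": 0, "dy": 0, "dz": 2, "spin": 0}, {"dx": 0, "dy": 0, "dz": 0, "spin": 0}])

```text
time: 9.3
ee_pos: [0.5139, -0.1849, 0.2966]
eef_rot: [0.847, 0.532, -0.001, -0.002]
ft_force: [-0.2, 0.2, -0.3]
width: 0.0868
grip_force: 0.0
```

```bash
python3 - <<'E'
from bench import imaging,telemetry
from scipy.spatial.transform import Rotation as Ro
import numpy as np
k=telemetry.read_state();print(k['ee_pos'],k['joint_positions'].round(2));R=Ro.from_quat(k['eef_rot']).as_matrix();print(R.round(3))
print(R.T@(np.r_[.5145,-.1872,.2545]-k['ee_pos'])*100)
E
```

```text
[ 0.51392206 -0.18485032  0.29659012] [ 0.69  0.29 -0.5   1.78  0.15  1.11 -0.31]
[[ 0.435  0.901 -0.004]
 [ 0.901 -0.435  0.002]
 [-0.    -0.004 -1.   ]]
[-0.18612971  0.17208642  4.20833396]
```

move_arm(steps=[{"dx": -0.2, "dy": 0.2, "dz": 1.5, "spin": 0}, {"dx": 0, "dy": 0, "dz": 1.5, "spin": 0}, {"dx": 0, "dy": 0, "dz": 0.7, "spin": 0}, {"dx": 0, "dy": 0, "dz": 0.5, "spin": 0}, {"dx": 0, "dy": 0, "dz": 0, "spin": 0}])

```text
time: 9.8
ee_pos: [0.5155, -0.189, 0.2562]
eef_rot: [0.848, 0.531, -0.0, -0.0]
ft_force: [0.3, 0.8, -1.0]
width: 0.0871
grip_force: 0.0
```

move_arm(steps=[{"dx": 0, "dy": 0, "dz": 0, "spin": 0}, {"dx": 0, "dy": 0, "dz": 0, "spin": 0}, {"dx": 0, "dy": 0, "dz": 0, "spin": 0}, {"dx": 0, "dy": 0, "dz": 0, "spin": 0}, {"dx": 0, "dy": 0, "dz": 0, "spin": 0}, {"dx": 0, "dy": 0, "dz": 0, "spin": 0}, {"dx": 0, "dy": 0, "dz": 0, "spin": 0}, {"dx": 0, "dy": 0, "dz": 0, "spin": 0}], claw=2, squeeze=25)

```text
time: 10.6
ee_pos: [0.5155, -0.1891, 0.2567]
eef_rot: [0.848, 0.531, -0.0, -0.0]
ft_force: [-1.9, 1.1, 0.7]
width: 0.031
grip_force: 0.8
```

```bash
python3 - <<'E'
from bench import telemetry
k=telemetry.read_state();print(k['ee_pos'],k['ft_force'],k['torque'],k['eef_rot'])
E
```

```text
[ 0.51553876 -0.18910305  0.25674461] [-1.92330668  1.06568924  0.7294645 ] [ 0.17270611  0.31378535 -0.02216669] [ 8.47567506e-01  5.30687591e-01 -5.81696681e-05 -9.41149879e-06]
```

move_arm(steps=[{"dx": 0, "dy": 0, "dz": 0, "spin": 0}, {"dx": 0, "dy": 0, "dz": 0, "spin": 0}, {"dx": 0, "dy": 0, "dz": 0, "spin": 0}])

```text
time: 10.9
ee_pos: [0.5148, -0.1887, 0.2566]
eef_rot: [0.848, 0.531, -0.001, -0.001]
ft_force: [-6.9, 3.2, 6.7]
width: 0.0273
grip_force: 25.2
```

```bash
python3 - <<'E'
from bench import telemetry
k=telemetry.read_state();print(k['ee_pos'],k['ft_force'],k['torque'],k['eef_rot'])
E
```

```text
[ 0.51482881 -0.18866721  0.25662975] [-6.9013271   3.15631819  6.70874544] [ 0.6825867   1.53558223 -0.02123685] [ 0.84752865  0.53074743 -0.0010506  -0.00111395]
```

move_arm(steps=[{"dx": 0, "dy": -0.1, "dz": 0, "spin": 0}, {"dx": 0, "dy": 0, "dz": 0, "spin": 0.06}, {"dx": 0, "dy": 0, "dz": 0, "spin": 0.06}, {"dx": 0, "dy": 0, "dz": 0, "spin": 0.06}, {"dx": 0, "dy": 0, "dz": 0, "spin": 0}])

```text
time: 11.4
ee_pos: [0.5142, -0.1885, 0.2567]
eef_rot: [0.892, 0.452, -0.001, -0.0]
ft_force: [-5.8, 1.6, 4.6]
width: 0.0274
grip_force: 25.2
```

```bash
python3 - <<'E'
from bench import telemetry
k=telemetry.read_state();print(k['ee_pos'],k['ft_force'],k['torque'],k['eef_rot'],k['joint_torque'])
E
```

```text
[ 0.51417103 -0.1885167   0.2566884 ] [-5.84475331  1.60836544  4.55185746] [0.25316926 1.16715167 0.29449127] [ 8.92179937e-01  4.51679203e-01 -8.38443790e-04 -3.93060374e-04] [ -0.23417931 -52.80746698  -4.58312944 -35.21277666  -0.12948656
  -1.88797787  -1.26960564]
```

Torque rose to 0.29 N·m with +spin, so that is probably the stop with the grip slipping. I'll try the other way.

move_arm(steps=[{"dx": 0, "dy": -0.1, "dz": 0, "spin": -0.06}, {"dx": 0, "dy": 0, "dz": 0, "spin": -0.06}, {"dx": 0, "dy": 0, "dz": 0, "spin": -0.06}, {"dx": 0, "dy": 0, "dz": 0, "spin": -0.06}, {"dx": 0, "dy": 0, "dz": 0, "spin": -0.06}, {"dx": 0, "dy": 0, "dz": 0, "spin": -0.06}, {"dx": 0, "dy": 0, "dz": 0, "spin": -0.06}, {"dx": 0, "dy": 0, "dz": 0, "spin": 0}])

```text
time: 12.2
ee_pos: [0.5139, -0.1882, 0.2568]
eef_rot: [0.778, 0.629, 0.0, 0.0]
ft_force: [0.2, -0.4, -0.6]
width: 0.0269
grip_force: 25.2
```

```bash
python3 - <<'E'
from bench import telemetry
k=telemetry.read_state();print(k['ee_pos'],k['ft_force'],k['torque'],k['eef_rot'],k['joint_torque'])
E
```

```text
[ 0.51393408 -0.18819766  0.25675379] [ 0.24300416 -0.39297136 -0.60334397] [-0.13152571 -0.071377    0.01069265] [7.77672424e-01 6.28669677e-01 1.09784851e-04 1.60649553e-04] [-7.66472728e-02 -5.35936761e+01 -6.22362033e+00 -3.35958552e+01
 -1.54779903e-01  4.49057843e-02  1.05554413e+00]
```

-spin is free (torque about 0, force about 0). The cap is now about 18° from its start, so I'll turn it about 46° more to reach roughly 64°.

move_arm(steps=[{"dx": 0, "dy": 0, "dz": 0, "spin": -0.1}, {"dx": 0, "dy": 0, "dz": 0, "spin": -0.1}, {"dx": 0, "dy": 0, "dz": 0, "spin": -0.1}, {"dx": 0, "dy": 0, "dz": 0, "spin": -0.1}, {"dx": 0, "dy": 0, "dz": 0, "spin": -0.1}, {"dx": 0, "dy": 0, "dz": 0, "spin": -0.1}, {"dx": 0, "dy": 0, "dz": 0, "spin": -0.1}, {"dx": 0, "dy": 0, "dz": 0, "spin": -0.1}, {"dx": 0, "dy": 0, "dz": 0, "spin": 0}, {"dx": 0, "dy": 0, "dz": 0, "spin": 0}])

```text
time: 13.2
ee_pos: [0.514, -0.1884, 0.2569]
eef_rot: [0.474, 0.881, 0.0, 0.0]
ft_force: [2.3, -1.9, -0.5]
width: 0.0274
grip_force: 25.2
```

```bash
python3 - <<'E'
from bench import telemetry,imaging
import cv2,numpy as np
k=telemetry.read_state();print(k['ee_pos'],k['ft_force'],k['torque'],2*np.arctan2(k['eef_rot'][1],k['eef_rot'][0]),k['joint_positions'].round(2))
t=imaging.camera('side');cv2.imwrite('pics/c.png',cv2.resize(t['img'][330:470,210:380][...,::-1],None,fx=3,fy=3))
E
```

```text
[ 0.51404891 -0.18835492  0.25686034] [ 2.33104455 -1.85028429 -0.54435473] [-0.12678531 -0.72613416 -0.00405214] 2.154646374270212 [ 0.82  0.37 -0.65  1.81  0.26  1.05  0.66]
```

View pics/c.png

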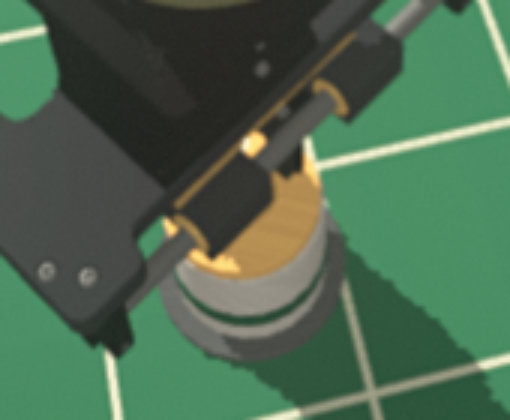

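The crop shows the flange still seated at about (250,240) with the fingers on the knob, and the dash is hidden. I'll test with a gentle lift.

move_arm(steps=[{"dx": 0, "dy": 0, "dz": -0.2, "spin": 0}, {"dx": 0, "dy": 0, "dz": -0.2, "spin": 0}, {"dx": 0, "dy": 0, "dz": 0, "spin": 0}])

```text
time: 13.55
ee_pos: [0.514, -0.1881, 0.2611]
eef_rot: [0.472, 0.882, -0.0, 0.0]
ft_force: [1.9, -0.3, -1.1]
width: 0.0275
grip_force: 25.2
```

move_arm(steps=[{"dx": 0, "dy": 0, "dz": -0.6, "spin": 0}, {"dx": 0, "dy": 0, "dz": -1, "spin": 0}, {"dx": 0, "dy": 0, "dz": -1, "spin": 0}, {"dx": 0, "dy": 0, "dz": -1, "spin": 0}, {"dx": 0, "dy": 0, "dz": -1.5, "spin": 0}, {"dx": 0, "dy": 0, "dz": -1.5, "spin": 0}, {"dx": 0, "dy": 0, "dz": -1.5, "spin": 0}, {"dx": 0, "dy": 0, "dz": -1, "spin": 0}, {"dx": 0, "dy": 0, "dz": -0.5, "spin": 0}, {"dx": 0, "dy": 0, "dz": 0, "spin": 0}, {"dx": 0, "dy": 0, "dz": 0, "spin": 0}, {"dx": 0, "dy": 0, "dz": 0, "spin": 0}])

```text
time: 14.75
ee_pos: [0.5137, -0.1881, 0.356]
eef_rot: [0.472, 0.882, -0.0, -0.001]
ft_force: [0.1, 0.4, -2.1]
width: 0.0276
grip_force: 25.2
```

```bash
python3 - <<'E'
from bench import telemetry,imaging
import cv2,numpy as np
k=telemetry.read_state();print(k['ee_pos'],k['ft_force'],k['grip_force'])
t=imaging.camera('side')['img'];u=imaging.camera('top')['img'];cv2.imwrite('pics/d.png',np.hstack([t[160:480,160:460],u[160:480,250:550]])[...,::-1])
E
```

```text
[ 0.51366667 -0.18810722  0.35603786] [ 0.10116761  0.40540895 -2.13451018] 25.175561369396746
```

View pics/d.png

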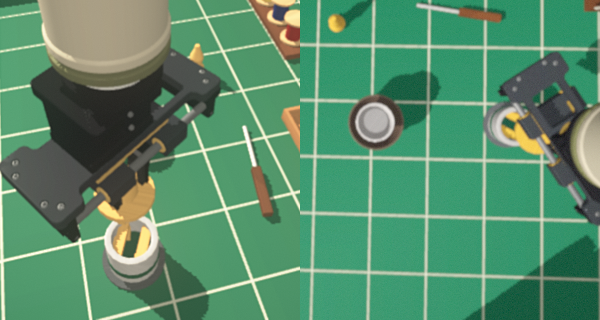

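The crop shows the cap held in the fingers at about (125,195), clear above the open canister at (132,245). The cup is still nested at (376,122). Handing in.

```bash
python3 -c "
from bench import job;print(job.close_job())"
```

```text
the job is handed in; nothing more can be done
None
```

The job is handed in, with no verdict returned: the cup is nested in the quartz bowl, and the cap (freed by negative tool spin, counter-clockwise from above) is held about 10 cm above the canister.

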